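Sign off a batch of moulded rubber pads

ROBOT

A 6-joint arm with a two-finger parallel gripper is mounted at the origin on the work surface. World frame = base frame: x ahead of the robot, y to its left, z up, the work surface at z = 0. Lengths are in m, angles in rad, forces in N, time in s.
With the tool pointing down it reaches from about 0.3 to 0.775 m from the base axis. Payload 14.6 kg.
Tool frame: the origin (TCP) lies on the centre line of the jaws, within the pads' length; the fingertips stand 14 mm ahead of it and the grasp point (between the pads) lies 5 mm behind it (manip.tips_ahead is the distance from the TCP to the fingertips, in m); z points along the fingers, y is the direction in which the jaws open and shut (so a half turn about z gives the same grasp; the last joint's range is limited). The gripper opens to 85 mm and grips with 20 to 120 N. Pads are 22 mm wide; open, the fingers measure 114 mm over their backs; the gripper's body (76 mm by 85 mm) begins 54 mm behind the grasp point. The pads swing forward as they close: fully open they stand 13 mm farther back than shut.
Start: joints at [1.27, 0.3, 1.521, -0, 1.321, -0.067], TCP at [0.127, 0.535, 0.245] pointing down, gripper open.
Joint ranges: [-3.03, 3.03], [-0.79, 2.21], [0.23, 2.52], [-1.04, 4.18], [0, 3.07], [-2.55, 2.55]. Speed limits (rad/s): [2.22, 2.22, 2.57, 3.14, 3.14, 3.14].

INTERFACE

Orientations are given as a unit quaternion [w, x, y, z].
In Python, from rig import manip gives the robot as it stands.
- The arm moves only by the shell command python3 -m jog 'ROWS' [FORCE]. ROWS is JSON, a list of rows, each an object of numbers: "ax", "ay", "az": the turn, a rotation vector about the tool's x, y, z in degrees; "x", "y", "z": the shift along the tool's x, y, z in m; "gripper": the opening, from 0 (shut) to 1 (fully open). A call has 1 to 5 rows; each row shifts and turns the commanded pose from where the row before left it, along the tool's axes as they then stand; what a row does not reach is not made up. A row lasts 1/8 s, in which the tool goes at most 62.5 mm and 10.7 degrees, less where a joint would pass 70% of its speed; a pose out of reach is approached as far as the arm can. A call with a gripper value outside its range is refused whole. The fingers move at their own pace and stop on an object; FORCE is the grip in N (left out, the last holds). Time passes only in rows, so rows that do not move let the fingers close. It gives the time, the measured TCP pose, the force and the opening at its end, in the units of the state.
- manip.state(): the state, without advancing time (a new reading comes with each control period).
- manip.read_camera(name): name is "side" or "top"; returns the picture (384x512x3 uint8, red, green, blue); there is no depth.
- manip.calibration(name): a dict with "K" (3x3 intrinsics, pixels), "origin" and "attitude" of the camera in the world. Camera axes: x right, y up, looking along -z (the intrinsics and any distortion apply to the point x, -y, -z); pixel columns grow to the right and rows downward; lengths in m; the calibration is good to about 2 mm. A picture is of the moment at which its call begins. calibration takes no time and is no camera call.
- manip.close_job(): hands the job in, once; it reports no verdict.
Trained networks look in the newest picture that a camera, given by its name, has taken for a name from the list of things; names that differ only in an ending like _2 or _b are one class to them, and where a whole thing is asked for, a point or a joint stands for the part that bears it (a point fixed in the world has none). Each returns a list of dicts, best first, with "p" (0 to 1); they miss things now and then, are a little off and sometimes report something else, mostly with a low value. They report only what shows in the picture. A call takes as long as a camera call.
- manip.find_in(camera, thing): "location" ([x, y, z] in m, in world coordinates, good to about 4 mm: the middle of the surface that is visible of it).
- manip.mark_of(camera, thing): "location" ([x, y, z] in m, in world coordinates, good to about 4 mm: a listed point, or the origin of a listed thing).
The state is a dict: "clock": time; "joint_pos": joint angles; "qvel": joint speeds; "joint_torque": joint torques, N m; "tcp_pos": TCP position; "tool_rot": TCP orientation; "ft_force": force on the tool from outside, world axes, zero at the start; "wrist_torque": the same for the moment, N m; "opening": finger opening in m.
Only numpy, scipy, OpenCV 4.12 (cv2) and the standard library are available. Lean on these libraries where they do the work, as an engineer would, in place of code of your own. Each camera call takes 0.05 s, during which the arm holds its last target.

TASK

Sign off the batch at the trimming bench by lightly tapping three stay-down buttons with the fingertips, in this order: the yellow one in front of the tray of pink pads, then the blue one in front of the black scrap bin, then the green one in front of the empty tray. Tap each far enough that its cap stays well down, but gently; do not grip, lift or shift the buttons, leave the red button at the red reject tray up, and leave everything else on the bench where it is.

Things in the scene. Friction and masses are not known exactly. Their poses are not given: they have to be found in the camera images.
- top_yellow (a point): Centre of the top face of the yellow button cap, a flat disc 40 mm in diameter standing upright on its white puck; it rides down with the cap. Height above the work surface: about 44 mm when the cap is up, 34 mm when fully down (the puck's own top is at 30 mm).
- cap_yellow (a joint): How far the yellow cap has been pushed down, in m: 0 up, 0.010 at its stop. It slides straight down with about 3 N of friction, has no spring, and stays where it is left. It counts as down beyond 0.005.
- puck_yellow: White round button puck, 72 mm in diameter and 30 mm high, about 0.4 kg, standing loose on the bench, with the yellow cap on top; it stands on the robot's side of the aluminium tray heaped with pink pads (a fixed container 220 mm long, 165 mm wide and at most 75 mm high, its middle 220 to 280 mm beyond the puck). Origin at the centre of its underside, z up.
- top_blue (a point): Centre of the top face of the blue button cap, a flat disc 40 mm in diameter standing upright on its white puck; it rides down with the cap. Height above the work surface: about 44 mm when the cap is up, 34 mm when fully down (the puck's own top is at 30 mm).
- cap_blue (a joint): How far the blue cap has been pushed down, in m: 0 up, 0.010 at its stop. It slides straight down with about 3 N of friction, has no spring, and stays where it is left. It counts as down beyond 0.005.
- puck_blue: White round button puck, 72 mm in diameter and 30 mm high, about 0.4 kg, standing loose on the bench, with the blue cap on top; it stands on the robot's side of the black scrap bin (a fixed container 220 mm long, 165 mm wide and at most 75 mm high, its middle 220 to 280 mm beyond the puck). Origin at the centre of its underside, z up.
- top_green (a point): Centre of the top face of the green button cap, a flat disc 40 mm in diameter standing upright on its white puck; it rides down with the cap. Height above the work surface: about 44 mm when the cap is up, 34 mm when fully down (the puck's own top is at 30 mm).
- cap_green (a joint): How far the green cap has been pushed down, in m: 0 up, 0.010 at its stop. It slides straight down with about 3 N of friction, has no spring, and stays where it is left. It counts as down beyond 0.005.
- puck_green: White round button puck, 72 mm in diameter and 30 mm high, about 0.4 kg, standing loose on the bench, with the green cap on top; it stands on the robot's side of the empty aluminium tray (a fixed container 220 mm long, 165 mm wide and at most 75 mm high, its middle 220 to 280 mm beyond the puck). Origin at the centre of its underside, z up.
- top_red (a point): Centre of the top face of the red button cap, a flat disc 40 mm in diameter standing upright on its white puck; it rides down with the cap. Height above the work surface: about 44 mm when the cap is up, 34 mm when fully down (the puck's own top is at 30 mm).
- cap_red (a joint): How far the red cap has been pushed down, in m: 0 up, 0.010 at its stop. It slides straight down with about 3 N of friction, has no spring, and stays where it is left. It must stay up (under 0.003).
- puck_red: White round button puck, 72 mm in diameter and 30 mm high, about 0.4 kg, standing loose on the bench, with the red cap on top; it stands on the robot's side of the red reject tray (a fixed container 220 mm long, 165 mm wide and at most 75 mm high, its middle 220 to 280 mm beyond the puck). Origin at the centre of its underside, z up.
- jar: Bystander: small closed jar, 48 mm in diameter, 70 mm high, loose. Origin at the centre of its underside.
- sample: Bystander: loose pink rubber disc, 50 mm in diameter, 10 mm thick. Origin at the centre of its underside.
- brush: Bystander: hand brush lying loose on the near side of the bench, roughly along y. Origin under its middle.

How it is judged:
By the outcome, as a careful person would: the job done as asked, in the order asked, and still so for the second after the job is handed in, with the robot touching nothing.
It also fails if it takes over 48 s, if anything falls off the work surface, if the arm or the gripper's body presses on something with over 40 N, if the wrist force passes 120 N, or if a joint passes its speed limit or range.

## Working session

There is one attempt and no reset: what is moved stays moved. The work goes in short steps, Python scripts to look and compute and a shell command to move; the robot and the scene stay as the last step left them, time stands still between calls to the robot, and variables do not carry over. Pictures are saved under pics/ and viewed, and the job is handed in when it is done.

```bash
ls; mkdir -p pics
python3 - <<'E'
from rig import manip
import cv2
for c in("top","side"):
    im=manip.read_camera(c); cv2.imwrite(f"pics/{c}0.png",im[:,:,::-1])
    k=manip.calibration(c); print(c,k)
for n in ["top_yellow","top_blue","top_green","top_red","jar","sample","brush"]:
    for c in ("top","side"):
        r=manip.mark_of(c,n); print(n,c,[(round(d["p"],2),[round(float(v),3) for v in d["location"]]) for d in r[:3]])
s=manip.state(); print(s); print(manip.tips_ahead)
E
```

```text
pics
top {'K': array([[425.2691523 ,   0.        , 255.16879591],
       [  0.        , 425.2691523 , 202.93400533],
       [  0.        ,   0.        ,   1.        ]]), 'origin': array([0.29308945, 0.01973302, 1.08806344]), 'attitude': array([-0.6838987 , -0.07095904,  0.07613778,  0.72211524])}
side {'K': array([[438.37399113,   0.        , 252.59748596],
       [  0.        , 438.37399113, 184.87790795],
       [  0.        ,   0.        ,   1.        ]]), 'origin': array([ 0.22926098, -1.04526187,  0.66319177]), 'attitude': array([ 0.85571018,  0.50148629, -0.06650987, -0.10884861])}
top_yellow top [(0.58, [0.534, 0.14, 0.04]), (0.18, [0.424, -0.203, 0.004])]
top_yellow side [(0.73, [0.549, -0.304, 0.002]), (0.65, [0.534, 0.142, 0.044])]
top_blue top [(0.58, [0.424, -0.202, 0.004]), (0.55, [0.55, -0.303, 0.043])]
top_blue side [(0.7, [0.549, -0.304, 0.041])]
top_green top [(0.65, [0.588, -0.112, 0.046])]
top_green side [(0.61, [0.584, -0.115, 0.043]), (0.34, [0.547, -0.308, 0.005])]
top_red top [(0.73, [0.556, 0.32, 0.043]), (0.72, [0.532, 0.144, -0.001])]
top_red side [(0.4, [0.
[... 319 characters left out ...]
: 0.8, 'joint_pos': array([ 1.27038025e+00,  2.99884060e-01,  1.52099940e+00,  3.43780243e-06,
        1.32068616e+00, -6.65808703e-02]), 'qvel': array([-1.40489069e-03,  1.40784216e-04,  1.59263852e-03,  3.46872317e-04,
       -7.68698381e-05, -2.60263005e-04]), 'joint_torque': array([-3.09231633e-03, -5.43304074e+01, -3.61978912e+01, -1.83901861e-04,
        4.85130859e-04, -1.98982889e-05]), 'tcp_pos': array([0.1274305 , 0.53502749, 0.24528958]), 'tool_rot': array([4.63996688e-07, 1.16651837e-01, 9.93172870e-01, 1.16272520e-05]), 'ft_force': array([ 0.24038856, -0.71313825, -0.61497954]), 'wrist_torque': array([-0.02286567,  0.0220674 ,  0.00876847]), 'opening': 0.08553970805454555}
0.014
```

View pics/top0.png

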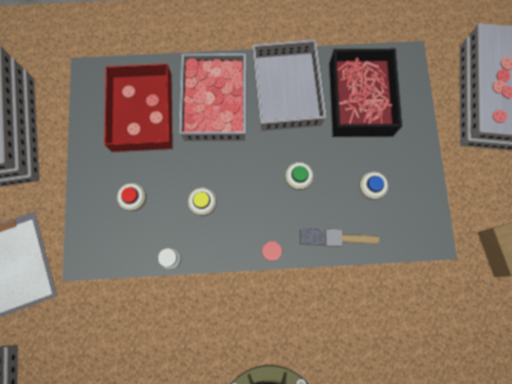

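View pics/side0.png

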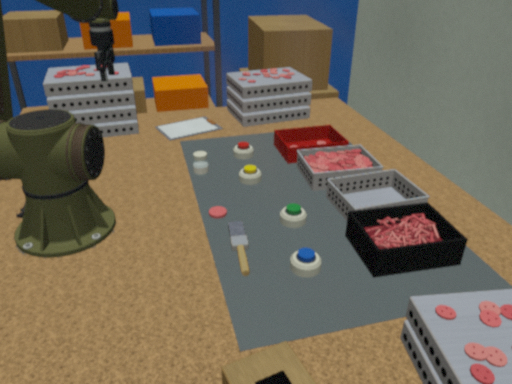

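The top view shows red (130,196), yellow (201,200), green (300,175) and blue (375,184). Each stands in front of its container: red tray, pink pads, empty tray and black bin. The jar is at (168,258), the sample at (272,250) and the brush at about (340,238). Next I'll measure the caps by colour.

```bash
cat > h.py <<'E'
import numpy as np,cv2
from rig import manip
from scipy.spatial.transform import Rotation as R
seeds={"top":dict(red=(130,196),yellow=(201,200),green=(300,175),blue=(375,184)),
"side":dict(red=(243,149),yellow=(250,169),green=(293,210),blue=(306,255))}
def mask(im,c):
    h=cv2.cvtColor(im,cv2.COLOR_RGB2HSV); H,S,V=[h[...,i].astype(int) for i in range(3)]
    hue=dict(red=0,yellow=29,green=68,blue=110)[c]
    d=np.minimum(abs(H-hue),180-abs(H-hue))
    return ((d<14)&(S>140)&(V>60)).astype(np.uint8)
def ray(cam,uv,z):
    k=manip.calibration(cam); K=k["K"]; q=k["attitude"]
    d=np.linalg.inv(K)@[uv[0],uv[1],1]; d=R.from_quat([*q[1:],q[0]]).apply([d[0],-d[1],-d[2]])
    o=k["origin"]; return o+d*(z-o[2])/d[2]
def cap(im,cam,c,z):
    m=mask(im,c); u,v=seeds[cam][c]; w=np.zeros_like(m); w[v-16:v+17,u-18:u+19]=1; m=m*w
    n,l,st,ce=cv2.connectedComponentsWithStats(m); 
    if n<2: return None
    i=1+np.argmax(st[1:,4]); return ce[i],st[i],ray(cam,ce[i],z)
E
python3 - <<'E'
from h import *
for cam in("top","side"):
    im=cv2.cvtColor(cv2.imread(f"pics/{cam}0.png"),cv2.COLOR_BGR2RGB)
    for c in seeds[cam]:
        r=cap(im,cam,c,.043 if cam=="top" else .042)
        print(cam,c,r and (r[0].round(1),r[1][2:],r[2].round(4)))
s=manip.state();q=s["tool_rot"];print(R.from_quat([*q[1:],q[0]]).as_matrix().round(3))
E
```

```text
top red (array([129. , 194.8]), array([ 15,  15, 174], dtype=int32), array([0.552 , 0.3225, 0.043 ]))
top yellow (array([201. , 199.5]), array([ 15,  14, 165], dtype=int32), array([0.5301, 0.1416, 0.043 ]))
top green (array([299.7, 173.5]), array([ 14,  12, 134], dtype=int32), array([ 0.5842, -0.1115,  0.043 ]))
top blue (array([375.4, 183.3]), array([ 15,  14, 166], dtype=int32), array([ 0.5481, -0.3014,  0.043 ]))
side red (array([242.9, 144.5]), array([10,  6, 51], dtype=int32), array([0.5531, 0.3147, 0.042 ]))
side yellow (array([249.7, 168.5]), array([12,  8, 82], dtype=int32), array([0.5308, 0.1316, 0.042 ]))
side green (array([293.5, 208.2]), array([12, 10, 94], dtype=int32), array([ 0.5861, -0.1206,  0.042 ]))
side blue (array([305.8, 254.3]), array([ 16,  14, 185], dtype=int32), array([ 0.5483, -0.3126,  0.042 ]))
[[-0.973  0.232  0.   ]
 [ 0.232  0.973  0.   ]
 [ 0.     0.    -1.   ]]
```

```bash
python3 -m jog '[{"x":-0.0485,"y":-0.029,"gripper":0},{"x":-0.0485,"y":-0.029,"gripper":0},{"x":-0.0485,"y":-0.029,"gripper":0},{"x":-0.0485,"y":-0.029,"gripper":0},{"x":-0.0485,"y":-0.029,"gripper":0}]'
```

```text
invalid input at $[0]: expected keys ax, ay, az, x, y, z, gripper
```

```bash
python3 -m jog '[{"ax":0,"ay":0,"az":0,"x":-0.0485,"y":-0.029,"z":0,"gripper":0},{"ax":0,"ay":0,"az":0,"x":-0.0485,"y":-0.029,"z":0,"gripper":0},{"ax":0,"ay":0,"az":0,"x":-0.0485,"y":-0.029,"z":0,"gripper":0},{"ax":0,"ay":0,"az":0,"x":-0.0485,"y":-0.029,"z":0,"gripper":0},{"ax":0,"ay":0,"az":0,"x":-0.0485,"y":-0.029,"z":0,"gripper":0}]'
```

```text
clock: 1.42
tcp_pos: [0.3308, 0.3364, 0.2455]
tool_rot: [0.0, 0.117, 0.993, 0.0]
ft_force: [0.1, 1.3, -0.2]
opening: 0.0001
```

```bash
cat > go.py <<'E'
import sys
from h import *
T=dict(yellow=(.532,.141),blue=(.5485,-.303),green=(.585,-.113))
s=manip.state();q=s["tool_rot"];M=R.from_quat([*q[1:],q[0]])
p=s["tcp_pos"];print("t",s["clock"],"tcp",p.round(4),"tip z",(p+M.apply([0,0,.014])).round(4)[2],"F",s["ft_force"].round(2),"open",round(s["opening"],4))
print("tool z",M.apply([0,0,1]).round(4))
x,y=T[sys.argv[1]]; z=float(sys.argv[2])
print("d tool",M.inv().apply(np.array([x,y,z])-p).round(4))
E
python3 go.py yellow .12
```

```text
t 1.425 tcp [0.3308 0.3364 0.2455] tip z 0.2315 F [ 0.13  1.27 -0.17] open 0.0001
tool z [ 4.e-04  4.e-04 -1.e+00]
d tool [-0.2409 -0.1436  0.1255]
```

```bash
python3 -m jog '[{"ax":0,"ay":0,"az":0,"x":-0.048,"y":-0.0287,"z":0.025,"gripper":0},{"ax":0,"ay":0,"az":0,"x":-0.048,"y":-0.0287,"z":0.025,"gripper":0},{"ax":0,"ay":0,"az":0,"x":-0.048,"y":-0.0287,"z":0.025,"gripper":0},{"ax":0,"ay":0,"az":0,"x":-0.048,"y":-0.0287,"z":0.025,"gripper":0},{"ax":0,"ay":0,"az":0,"x":-0.048,"y":-0.0287,"z":0.025,"gripper":0}]' && python3 -m jog '[{"ax":0,"ay":0,"az":0,"x":0,"y":0,"z":0,"gripper":0},{"ax":0,"ay":0,"az":0,"x":0,"y":0,"z":0,"gripper":0}]'; python3 go.py yellow .064
python3 - <<'E'
from h import *
for c in("top","side"):
    im=manip.read_camera(c)
    a=im[120:260,140:280] if c=="top" else im[90:230,180:320]
    cv2.imwrite(f"pics/{c}1.png",cv2.resize(a[:,:,::-1],None,fx=4,fy=4))
E
```

```text
clock: 2.05
tcp_pos: [0.5312, 0.1411, 0.1196]
tool_rot: [0.0, 0.117, 0.993, 0.0]
ft_force: [1.0, 1.0, 0.2]
opening: -0.0001
clock: 2.3
tcp_pos: [0.5298, 0.1428, 0.1204]
tool_rot: [-0.0, 0.117, 0.993, 0.0]
ft_force: [-0.5, 0.4, 1.1]
opening: 0.0001
t 2.3 tcp [0.5298 0.1428 0.1204] tip z 0.1064 F [-0.52  0.37  1.13] open 0.0001
tool z [-2.e-04  1.e-04 -1.e+00]
d tool [-0.0026 -0.0013  0.0564]
```

View pics/top1.png

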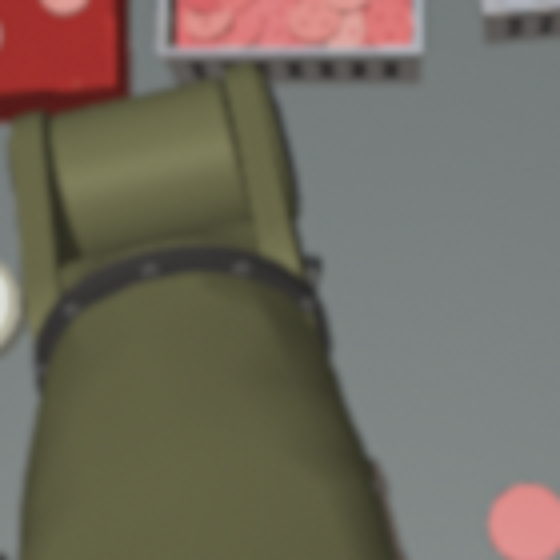

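View pics/side1.png

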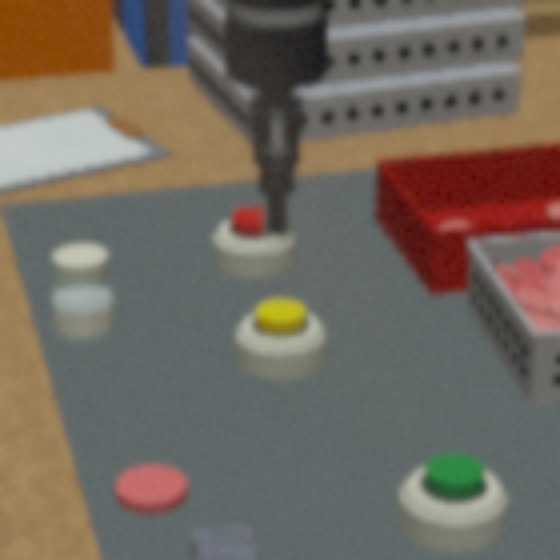

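The top view is blocked by the arm. In the side crop the fingertip (278,225) hangs above the yellow cap (281,316), with both still apart. I'm descending to just above the cap.

```bash
python3 -m jog '[{"ax":0,"ay":0,"az":0,"x":-0.002,"y":-0.001,"z":0.02,"gripper":0},{"ax":0,"ay":0,"az":0,"x":0,"y":0,"z":0.02,"gripper":0},{"ax":0,"ay":0,"az":0,"x":0,"y":0,"z":0.012,"gripper":0},{"ax":0,"ay":0,"az":0,"x":0,"y":0,"z":0,"gripper":0},{"ax":0,"ay":0,"az":0,"x":0,"y":0,"z":0,"gripper":0}]'; python3 go.py yellow .048
python3 - <<'E'
from h import *
im=manip.read_camera("side")
cv2.imwrite("pics/side2.png",cv2.resize(im[110:200,200:310,::-1],None,fx=6,fy=6))
E
```

```text
clock: 3.02
tcp_pos: [0.532, 0.1415, 0.0692]
tool_rot: [0.001, 0.116, 0.993, 0.0]
ft_force: [0.3, -0.8, -0.0]
opening: 0.0001
t 3.025 tcp [0.532  0.1415 0.0692] tip z 0.0552 F [ 0.25 -0.83 -0.  ] open 0.0001
tool z [ 1.3e-03  2.0e-04 -1.0e+00]
d tool [-0.0001 -0.0005  0.0212]
```

View pics/side2.png

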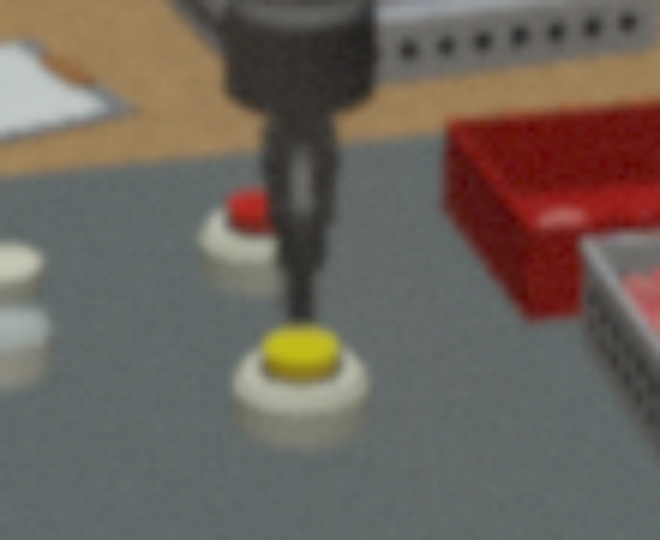

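The tip (300,320) is centred over the yellow cap (302,345) with about 11 mm of clearance, as the numbers predict. Now I'll tap in small steps.

```bash
python3 -m jog '[{"ax":0,"ay":0,"az":0,"x":0,"y":0,"z":0.005,"gripper":0},{"ax":0,"ay":0,"az":0,"x":0,"y":0,"z":0.004,"gripper":0},{"ax":0,"ay":0,"az":0,"x":0,"y":0,"z":0.003,"gripper":0},{"ax":0,"ay":0,"az":0,"x":0,"y":0,"z":0.002,"gripper":0}]'; python3 go.py yellow .049; python3 -m jog '[{"ax":0,"ay":0,"az":0,"x":0,"y":0,"z":0.002,"gripper":0},{"ax":0,"ay":0,"az":0,"x":0,"y":0,"z":0.002,"gripper":0}]'; python3 go.py yellow .049
```

```text
clock: 3.58
tcp_pos: [0.5316, 0.1411, 0.0542]
tool_rot: [-0.0, 0.117, 0.993, -0.0]
ft_force: [-1.4, -0.9, 3.0]
opening: -0.0001
t 3.575 tcp [0.5316 0.1411 0.0542] tip z 0.0402 F [-1.39 -0.85  3.01] open -0.0001
tool z [-3.e-04 -0.e+00 -1.e+00]
d tool [-0.0004 -0.      0.0052]
clock: 3.82
tcp_pos: [0.5316, 0.1411, 0.0502]
tool_rot: [-0.0, 0.117, 0.993, -0.0]
ft_force: [-1.9, -0.8, 2.8]
opening: 0.0003
t 3.825 tcp [0.5316 0.1411 0.0502] tip z 0.0362 F [-1.87 -0.77  2.84] open 0.0003
tool z [-1.e-04 -0.e+00 -1.e+00]
d tool [-0.0004 -0.      0.0012]
```

The 3 N contact force matches the cap friction, and the cap is about 8 mm down. I'll go 1 mm more, then lift.

```bash
python3 -m jog '[{"ax":0,"ay":0,"az":0,"x":0,"y":0,"z":0.001,"gripper":0}]'; python3 -m jog '[{"ax":0,"ay":0,"az":0,"x":0,"y":0,"z":-0.01,"gripper":0},{"ax":0,"ay":0,"az":0,"x":0,"y":0,"z":-0.03,"gripper":0},{"ax":0,"ay":0,"az":0,"x":0,"y":0,"z":-0.04,"gripper":0}]';python3 go.py blue .13
python3 - <<'E'
from h import *
im=manip.read_camera("side")
cv2.imwrite("pics/side3.png",cv2.resize(im[110:200,200:310,::-1],None,fx=6,fy=6))
E
```

```text
clock: 3.95
tcp_pos: [0.5316, 0.1411, 0.0492]
tool_rot: [-0.0, 0.117, 0.993, -0.0]
ft_force: [-2.2, -0.1, 3.2]
opening: -0.0001
clock: 4.32
tcp_pos: [0.5314, 0.1411, 0.1303]
tool_rot: [-0.0, 0.117, 0.993, -0.0]
ft_force: [0.5, -0.2, 0.4]
opening: 0.0001
t 4.325 tcp [0.5314 0.1411 0.1303] tip z 0.1163 F [ 0.55 -0.24  0.38] open 0.0001
tool z [-8.e-04 -1.e-04 -1.e+00]
d tool [-1.195e-01 -4.281e-01  3.000e-04]
```

View pics/side3.png

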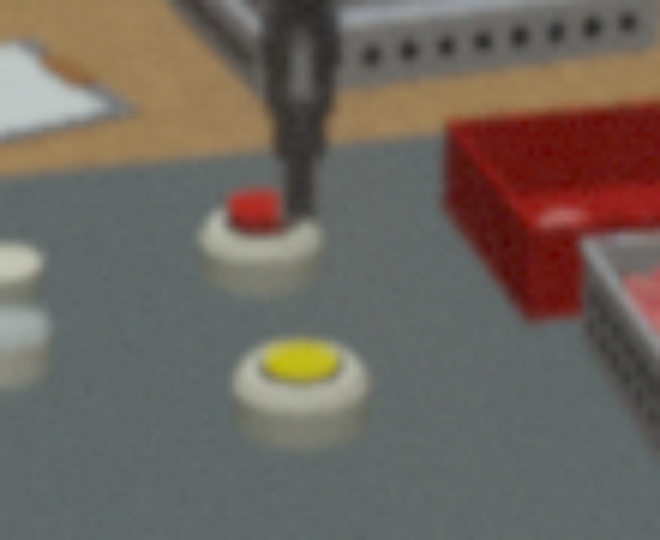

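The yellow cap now sits low in its puck: its top moved from row 345 to 360, and the puck hasn't shifted. Next is blue.

```bash
python3 -m jog '[{"ax":0,"ay":0,"az":0,"x":-0.015,"y":-0.0535,"z":0,"gripper":0},{"ax":0,"ay":0,"az":0,"x":-0.015,"y":-0.0535,"z":0,"gripper":0},{"ax":0,"ay":0,"az":0,"x":-0.015,"y":-0.0535,"z":0,"gripper":0},{"ax":0,"ay":0,"az":0,"x":-0.015,"y":-0.0535,"z":0,"gripper":0}]' && python3 -m jog '[{"ax":0,"ay":0,"az":0,"x":-0.015,"y":-0.0535,"z":0,"gripper":0},{"ax":0,"ay":0,"az":0,"x":-0.015,"y":-0.0535,"z":0,"gripper":0},{"ax":0,"ay":0,"az":0,"x":-0.015,"y":-0.0535,"z":0,"gripper":0},{"ax":0,"ay":0,"az":0,"x":-0.0145,"y":-0.0535,"z":0,"gripper":0},{"ax":0,"ay":0,"az":0,"x":0,"y":0,"z":0,"gripper":0}]'; python3 go.py blue .069
```

```text
clock: 4.88
tcp_pos: [0.5406, -0.0827, 0.13]
tool_rot: [0.001, 0.117, 0.993, -0.0]
ft_force: [-0.3, 1.1, -1.0]
opening: -0.0001
clock: 5.5
tcp_pos: [0.5482, -0.3063, 0.1295]
tool_rot: [0.0, 0.119, 0.993, -0.0]
ft_force: [0.0, 1.4, -0.9]
opening: 0.0
t 5.5 tcp [ 0.5482 -0.3063  0.1295] tip z 0.1155 F [ 0.02  1.39 -0.86] open 0.0
tool z [ 7.e-04 -8.e-04 -1.e+00]
d tool [0.0005 0.0033 0.0605]
```

```bash
python3 -m jog '[{"ax":0,"ay":0,"az":0,"x":0,"y":0,"z":0.03,"gripper":0},{"ax":0,"ay":0,"az":0,"x":0,"y":0,"z":0.02,"gripper":0},{"ax":0,"ay":0,"az":0,"x":0,"y":0,"z":0.01,"gripper":0},{"ax":0,"ay":0,"az":0,"x":0,"y":0,"z":0,"gripper":0},{"ax":0,"ay":0,"az":0,"x":0,"y":0,"z":0,"gripper":0}]'; python3 go.py blue .049
python3 - <<'E'
from h import *
im=manip.read_camera("side")
cv2.imwrite("pics/side4.png",cv2.resize(im[180:290,250:360,::-1],None,fx=5,fy=5))
E
```

```text
clock: 6.12
tcp_pos: [0.5492, -0.303, 0.0702]
tool_rot: [0.001, 0.117, 0.993, -0.0]
ft_force: [0.7, 0.3, -0.1]
opening: -0.0001
t 6.125 tcp [ 0.5492 -0.303   0.0702] tip z 0.0562 F [ 0.72  0.28 -0.14] open -0.0001
tool z [ 1.2e-03 -7.0e-04 -1.0e+00]
d tool [ 0.0007 -0.0002  0.0212]
```

View pics/side4.png

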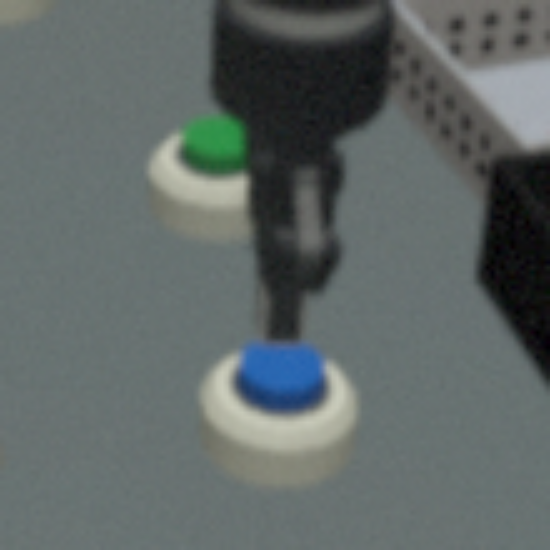

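The tip (283,343) is centred above the blue cap (281,370), 12 mm up. Tapping now.

```bash
python3 -m jog '[{"ax":0,"ay":0,"az":0,"x":0,"y":0,"z":0.006,"gripper":0},{"ax":0,"ay":0,"az":0,"x":0,"y":0,"z":0.005,"gripper":0},{"ax":0,"ay":0,"az":0,"x":0,"y":0,"z":0.003,"gripper":0},{"ax":0,"ay":0,"az":0,"x":0,"y":0,"z":0.002,"gripper":0}]'; python3 go.py blue .049
```

```text
clock: 6.68
tcp_pos: [0.5487, -0.3029, 0.0532]
tool_rot: [-0.0, 0.117, 0.993, 0.0]
ft_force: [-1.9, 0.5, 3.3]
opening: -0.0001
t 6.675 tcp [ 0.5487 -0.3029  0.0532] tip z 0.0392 F [-1.87  0.53  3.34] open -0.0001
tool z [-3.e-04  2.e-04 -1.e+00]
d tool [ 0.0002 -0.0002  0.0042]
```

```bash
python3 -m jog '[{"ax":0,"ay":0,"az":0,"x":0,"y":0,"z":0.002,"gripper":0},{"ax":0,"ay":0,"az":0,"x":0,"y":0,"z":0.002,"gripper":0}]'; python3 -m jog '[{"ax":0,"ay":0,"az":0,"x":0,"y":0,"z":-0.01,"gripper":0},{"ax":0,"ay":0,"az":0,"x":0,"y":0,"z":-0.03,"gripper":0},{"ax":0,"ay":0,"az":0,"x":0,"y":0,"z":-0.04,"gripper":0}]';python3 go.py green .13
python3 - <<'E'
from h import *
im=manip.read_camera("side")
cv2.imwrite("pics/side5.png",cv2.resize(im[180:290,250:360,::-1],None,fx=5,fy=5))
E
```

```text
clock: 6.92
tcp_pos: [0.5487, -0.3028, 0.0492]
tool_rot: [-0.0, 0.117, 0.993, 0.0]
ft_force: [-1.6, 1.3, 3.0]
opening: -0.0001
clock: 7.3
tcp_pos: [0.5485, -0.3028, 0.1301]
tool_rot: [-0.0, 0.117, 0.993, 0.0]
ft_force: [0.4, 0.0, 1.1]
opening: 0.0001
t 7.3 tcp [ 0.5485 -0.3028  0.1301] tip z 0.1161 F [0.42 0.03 1.07] open 0.0001
tool z [-8.e-04  5.e-04 -1.e+00]
d tool [0.0085 0.193  0.0002]
```

View pics/side5.png

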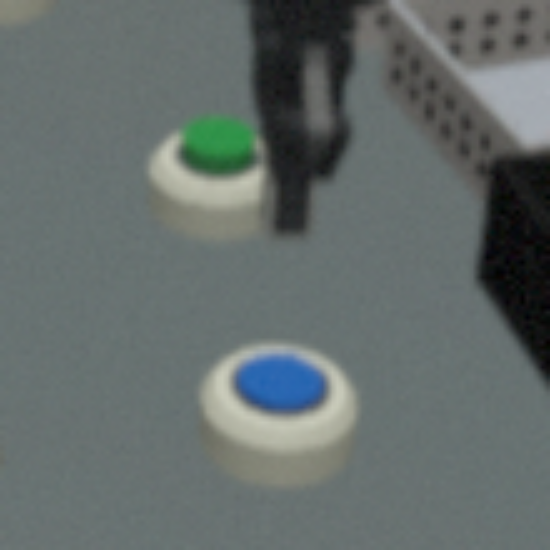

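Blue is down at (281,382) and its puck hasn't moved. Next is green.

```bash
python3 -m jog '[{"ax":0,"ay":0,"az":0,"x":0.0021,"y":0.0483,"z":0,"gripper":0},{"ax":0,"ay":0,"az":0,"x":0.0021,"y":0.0483,"z":0,"gripper":0},{"ax":0,"ay":0,"az":0,"x":0.0021,"y":0.0483,"z":0,"gripper":0},{"ax":0,"ay":0,"az":0,"x":0.0021,"y":0.0483,"z":0,"gripper":0},{"ax":0,"ay":0,"az":0,"x":0,"y":0,"z":0,"gripper":0}]' && python3 -m jog '[{"ax":0,"ay":0,"az":0,"x":0,"y":0,"z":0.03,"gripper":0},{"ax":0,"ay":0,"az":0,"x":0,"y":0,"z":0.02,"gripper":0},{"ax":0,"ay":0,"az":0,"x":0,"y":0,"z":0.01,"gripper":0},{"ax":0,"ay":0,"az":0,"x":0,"y":0,"z":0,"gripper":0},{"ax":0,"ay":0,"az":0,"x":0,"y":0,"z":0,"gripper":0}]'; python3 go.py green .049
python3 - <<'E'
from h import *
im=manip.read_camera("side")
cv2.imwrite("pics/side6.png",cv2.resize(im[140:250,240:350,::-1],None,fx=5,fy=5))
E
```

```text
clock: 7.98
tcp_pos: [0.586, -0.1102, 0.13]
tool_rot: [0.001, 0.115, 0.993, 0.0]
ft_force: [0.2, -0.9, -0.1]
opening: -0.0003
clock: 8.6
tcp_pos: [0.5858, -0.1133, 0.0703]
tool_rot: [0.001, 0.117, 0.993, -0.0]
ft_force: [0.7, -0.1, 0.9]
opening: -0.0004
t 8.6 tcp [ 0.5858 -0.1133  0.0703] tip z 0.0563 F [ 0.67 -0.13  0.92] open -0.0004
tool z [ 1.4e-03 -4.0e-04 -1.0e+00]
d tool [0.0009 0.0001 0.0213]
```

View pics/side6.png

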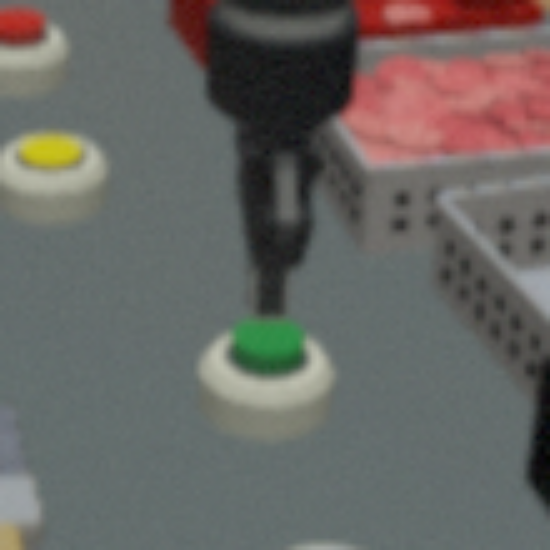

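The tip (270,318) is centred above the green cap (268,345).

```bash
python3 -m jog '[{"ax":0,"ay":0,"az":0,"x":0,"y":0,"z":0.006,"gripper":0},{"ax":0,"ay":0,"az":0,"x":0,"y":0,"z":0.005,"gripper":0},{"ax":0,"ay":0,"az":0,"x":0,"y":0,"z":0.003,"gripper":0},{"ax":0,"ay":0,"az":0,"x":0,"y":0,"z":0.002,"gripper":0}]'; python3 go.py green .049
```

```text
clock: 9.15
tcp_pos: [0.5854, -0.113, 0.0532]
tool_rot: [-0.0, 0.117, 0.993, -0.0]
ft_force: [-1.1, 0.8, 2.8]
opening: -0.0002
t 9.15 tcp [ 0.5854 -0.113   0.0532] tip z 0.0392 F [-1.06  0.81  2.82] open -0.0002
tool z [-0. -0. -1.]
d tool [ 0.0003 -0.0001  0.0042]
```

```bash
python3 -m jog '[{"ax":0,"ay":0,"az":0,"x":0,"y":0,"z":0.002,"gripper":0},{"ax":0,"ay":0,"az":0,"x":0,"y":0,"z":0.002,"gripper":0}]'; python3 -m jog '[{"ax":0,"ay":0,"az":0,"x":0,"y":0,"z":-0.01,"gripper":0},{"ax":0,"ay":0,"az":0,"x":0,"y":0,"z":-0.03,"gripper":0},{"ax":0,"ay":0,"az":0,"x":0,"y":0,"z":-0.05,"gripper":0},{"ax":0,"ay":0,"az":0,"x":0.02,"y":0,"z":-0.05,"gripper":0},{"ax":0,"ay":0,"az":0,"x":0.04,"y":0,"z":-0.04,"gripper":0}]'; python3 -m jog '[{"ax":0,"ay":0,"az":0,"x":0.05,"y":0,"z":0,"gripper":0},{"ax":0,"ay":0,"az":0,"x":0.05,"y":0,"z":0,"gripper":0},{"ax":0,"ay":0,"az":0,"x":0.02,"y":0,"z":0,"gripper":0},{"ax":0,"ay":0,"az":0,"x":0,"y":0,"z":0,"gripper":0},{"ax":0,"ay":0,"az":0,"x":0,"y":0,"z":0,"gripper":0}]'
python3 - <<'E'
from h import *
for c in("top","side"):
    im=manip.read_camera(c); cv2.imwrite(f"pics/{c}7.png",im[:,:,::-1])
    im0=cv2.cvtColor(cv2.imread(f"pics/{c}0.png"),cv2.COLOR_BGR2RGB)
    for k in seeds[c]:
        a,b=cap(im0,c,k,.043),cap(im,c,k,.043)
        print(c,k,a[0].round(1),b and b[0].round(1))
im=manip.read_camera("side"); cv2.imwrite("pics/side7z.png",cv2.resize(im[120:290,180:350,::-1],None,fx=3.5,fy=3.5))
for n in ["top_yellow","top_blue","top_green","top_red","jar","sample","brush"]:
    for c in ("top","side"):
        r=manip.mark_of(c,n); print(n,c,[(round(d["p"],2),[round(float(v),3) for v in d["location"]]) for d in r[:2]])
s=manip.state();print(s["clock"],s["ft_force"])
E
```

```text
clock: 9.4
tcp_pos: [0.5853, -0.113, 0.0492]
tool_rot: [-0.0, 0.117, 0.993, -0.0]
ft_force: [-1.3, 1.0, 3.7]
opening: -0.0002
clock: 10.02
tcp_pos: [0.5268, -0.0991, 0.2318]
tool_rot: [0.001, 0.117, 0.993, -0.0]
ft_force: [1.2, -0.0, 0.5]
opening: -0.0001
clock: 10.65
tcp_pos: [0.411, -0.0715, 0.2297]
tool_rot: [0.0, 0.117, 0.993, -0.0]
ft_force: [0.8, -1.3, 0.1]
opening: -0.0005
top red [129.  194.8] [129.  194.8]
top yellow [201.  199.5] [201.  199.6]
top green [299.7 173.5] [299.5 173.9]
top blue [375.4 183.3] [375.1 183.6]
side red [242.9 144.5] [242.8 144.5]
side yellow [249.7 168.5] [249.8 169.9]
side green [293.5 208.2] [293.1 210.5]
side blue [305.8 254.3] [305.8 256.3]
top_yellow top [(0.49, [0.533, 0.141, 0.036])]
top_yellow side [(0.56, [0.533, 0.14, 0.033])]
top_blue top [(0.63, [0.55, -0.305, 0.034])]
top_blue side [(0.62, [0.546, -0.304, 0.034])]
top_green top [(0.56, [0.589, -0.111, 0.035]), (0.16, [0.422, -0.203, -0.001])]
top_green side [(0.69, [0.399, -0.032, -0.004]), (0.68, [0.586, -0.114, 0.035])]
top_red top [(0.45, [0.557, 0.322, 0.045])]
top_red side [(0.39, [0.558, 0.325, 0.047])]
jar top [(0.85, [0.387, 0.224, -0.001]), (0.55, [0.558, 0.325, 0.002])]
jar side [(0.69, [0.388, 0.223, 0.002])]
sample top [(0.47, [0.397, -0.027, -0.003])]
sample side [(0.53, [0.397, -0.029, -0.001])]
brush top [(0.73, [0.422, -0.206, -0.0])]
brush side [(0.8, [0.42, -0.205, 0.0]), (0.62, [0.589, -0.111, 0.002])]
11.5 [-0.15335129  0.36336365  0.11597421]
```

View pics/side7z.png

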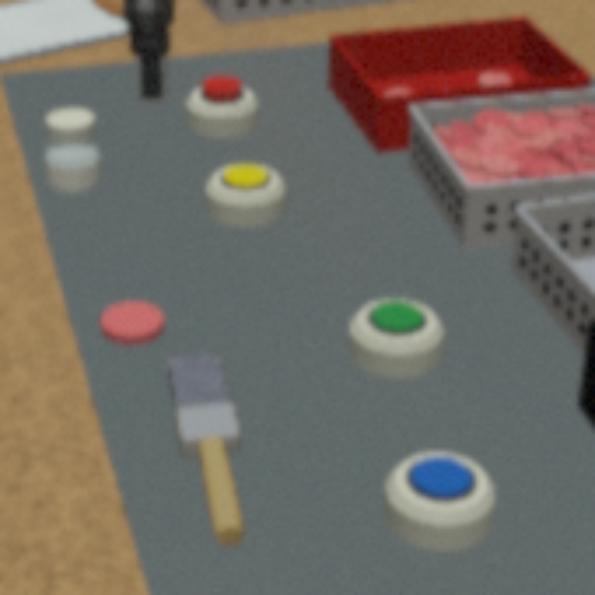

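View pics/top7.png

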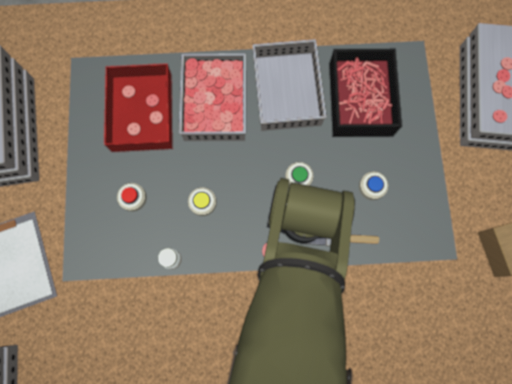

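The side view shows yellow (245,177), green (397,318) and blue (440,479) flush and low, with red (222,88) still standing up. Everything is in its original place and the arm is clear, so I'm handing the job in.

```bash
python3 -c "
from rig import manip
print(manip.close_job())"
```

```text
the job is handed in; nothing more can be done
None
```

I tapped the yellow, blue and green buttons in that order with the closed fingertips, then handed the job in at about 11.5 s of the 48 s allowed.

- **Taps:** Each went about 9 mm down by the tip height, and the force readings during contact were 3 to 4 N.
- **Caps:** The last checks put the three pressed cap tops at 33–36 mm, about 34 mm being fully down. Red read 45–47 mm and still stands up.
- **Bench:** In the top view the caps moved less than 0.5 px from the first picture, so the pucks did not shift. The jar, sample and brush stayed within the networks' accuracy of where they were. The first top picture missed the brush, so its starting position comes from the side view.
- **Arm:** It ended clear of everything, with the tips about 0.2 m up and under 0.5 N on the wrist.

**Disagreements:** The networks gave a few false matches, such as the sample reported as top_green. I ruled them out against the pictures and the known heights. The side-camera colour centres were about 10 mm off in y, because they include the caps' sides, so I took y from the top camera and the networks instead.

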